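Empty the catch tray and set the hood carriage for the next batch

TASK

Slide the hood carriage along its beam to the left, fully home against the left end stop, so that the catch tray is uncovered. Then move all the finished foot blocks from the catch tray into the plywood tote, and after that slide the carriage back until its pointer stands over the index clip on the tray's front lip, and let go. Leave the tape measure, push block and loose board where they are.

Things in the scene. Friction and masses are not known exactly. Their poses are not given: they have to be found in the camera images.
- unit: fixed cut-off unit on the saw table at the left. Origin on the table below its catch tray; x away from the robot, y left along the beam. Sheet-steel tray from x = -110 to 110 and y = -130 to 105 mm, floor 4 mm above the table, lip 12 mm high, 8 mm thick all round. Behind it the aluminium beam along y: centre x = +142, 36 thick, top 72 mm high, end plates 100 mm high at y = -144 and +244 mm
- carriage (a joint): slide of the hood carriage along the beam, m: 0 at the right end (handle at unit y = -90 mm), grows to the left (unit +y), 0.28 fully home against the left end stop (handle at unit y = +190 mm). Friction about 2.5 N, stays where it is left
- carriage_grip (a point): middle, 112 mm above the table, of the black upright handle on the hood: a bar 56 mm along unit x, 20 mm wide along unit y, standing from 90 to 130 mm above the table. Grip it from above with a finger on its unit -y and +y sides
- carriage_pointer (a point): lower tip, 34 mm above the table, of the 6 mm wide dark pointer hanging from the middle of the hood's front edge; same unit y as the handle. The hood is a grey sheet 60 mm wide (y) from the beam over the tray to unit x = -122 mm, top 84, underside 80 mm (front edge 70) above the table: it clears the blocks and covers those below it
- hold_down_top (a point): top, 293 mm above the table, of the post of the fixed red hold-down clamp between unit and tote (do not use it). From the post its arm and lever reach 300 mm towards the robot, 60 mm wide, up to 256 mm high: carry things over it
- index_mark (a point): top of the index clip, a 10 mm wide dark and brass clip fixed on the tray's front lip, 28 mm high; its place along the lip (unit y from -70 to +60 mm) differs from start to start. Axes as the unit's: the pointer is over the clip when both have the same unit y
- part_1: finished foot block, light wood, 64 (its x) x 34 (its y) x 42 (its z) mm, 70 g, with a 14 mm wide, 14 mm deep groove along x in the middle of its top (10 mm walls either side); origin at the centre of its underside, z up. Grip across the 34 mm. At the start it stands in the catch tray; there may be 4 to 6 such blocks, an absent one reads None
- part_2: finished foot block, light wood, 64 (its x) x 34 (its y) x 42 (its z) mm, 70 g, with a 14 mm wide, 14 mm deep groove along x in the middle of its top (10 mm walls either side); origin at the centre of its underside, z up. Grip across the 34 mm. At the start it stands in the catch tray; there may be 4 to 6 such blocks, an absent one reads None
- part_3: finished foot block, light wood, 64 (its x) x 34 (its y) x 42 (its z) mm, 70 g, with a 14 mm wide, 14 mm deep groove along x in the middle of its top (10 mm walls either side); origin at the centre of its underside, z up. Grip across the 34 mm. At the start it stands in the catch tray; there may be 4 to 6 such blocks, an absent one reads None
- part_4: finished foot block, light wood, 64 (its x) x 34 (its y) x 42 (its z) mm, 70 g, with a 14 mm wide, 14 mm deep groove along x in the middle of its top (10 mm walls either side); origin at the centre of its underside, z up. Grip across the 34 mm. At the start it stands in the catch tray; there may be 4 to 6 such blocks, an absent one reads None
- part_5: finished foot block, light wood, 64 (its x) x 34 (its y) x 42 (its z) mm, 70 g, with a 14 mm wide, 14 mm deep groove along x in the middle of its top (10 mm walls either side); origin at the centre of its underside, z up. Grip across the 34 mm. At the start it stands in the catch tray; there may be 4 to 6 such blocks, an absent one reads None
- part_6: finished foot block, light wood, 64 (its x) x 34 (its y) x 42 (its z) mm, 70 g, with a 14 mm wide, 14 mm deep groove along x in the middle of its top (10 mm walls either side); origin at the centre of its underside, z up. Grip across the 34 mm. At the start it stands in the catch tray; there may be 4 to 6 such blocks, an absent one reads None
- tote: fixed open plywood tote right of the hold-down clamp; outside 216 (x) x 286 (y) x 62 (z) mm, walls and floor 8 mm; origin on the table under its centre, x away from the robot at yaw 0
- tape_measure: yellow tape measure, 36 x 94 x 69 mm, standing on the table below the arm of the hold-down; bystander
- push_block: wooden push block, 70 x 160 x 67 mm, beyond the unit at the left; bystander
- offcut_1: loose wood board 58 x 220 x 28 mm at the right end of the table beyond the tote; bystander

How it is judged:
On the way, in this order (a step that is already met when the one before it is completed fails the run):
1. the carriage stands fully home against the left end stop (within 6 mm) (value of joint carriage above 0.274 m), for 0.2 s.
2. all blocks that are present lie inside the tote (x of part_1 in the frame of tote between -0.1 and 0.1 m and y of part_1 in the frame of tote between -0.135 and 0.135 m and z of each of part_1, part_2, part_3, part_4, part_5, part_6 in the frame of tote below 0.06 m and x of part_2 in the frame of tote between -0.1 and 0.1 m and y of part_2 in the frame of tote between -0.135 and 0.135 m and x of part_3 in the frame of tote between -0.1 and 0.1 m and y of part_3 in the frame of tote between -0.135 and 0.135 m and x of part_4 in the frame of tote between -0.1 and 0.1 m and y of part_4 in the frame of tote between -0.135 and 0.135 m and x of part_5 in the frame of tote between -0.1 and 0.1 m and y of part_5 in the frame of tote between -0.135 and 0.135 m and x of part_6 in the frame of tote between -0.1 and 0.1 m and y of part_6 in the frame of tote between -0.135 and 0.135 m), for 0.2 s.
3. after that the pointer stands over the index clip (within 5 mm) (y of carriage_pointer in the frame of index_mark between -0.005 and 0.005 m), for 0.2 s.
At the end, for the whole second after the job is handed in: every block present lies at rest inside the tote's walls (stacking two high is allowed, underside less than 60 mm above the table), and the carriage rests with its pointer over the index clip, within 5 mm along the beam (all of step 2 and all of step 3 and velocity of joint carriage between -0.01 and 0.01 m/s and linear speed of each of part_1, part_2, part_3, part_4, part_5, part_6 below 0.03 m/s); the robot touches nothing.
It fails at once if the tape measure was pushed more than 3 cm (distance of tape_measure from where it was at the start of the episode above 0.03 m).
It fails at once if the push block was pushed more than 3 cm (distance of push_block from where it was at the start of the episode above 0.03 m).
It fails at once if the loose board was pushed more than 3 cm (distance of offcut_1 from where it was at the start of the episode above 0.03 m).
Of part_1, part_2, part_3, part_4, part_5, part_6 only 4 to 6 are there at a start; the rules pass over those that are not, and their reading is None.
At some moment in a run one of part_1, part_2, part_3, part_4, part_5, part_6 may be knocked a few centimetres aside while the robot is not near it.
It also fails if it takes over 210 s, if anything falls off the work surface, if the arm or the gripper's body presses on something with over 40 N, if the wrist force passes 120 N, or if a joint passes its speed limit or range.

ROBOT

A 7-joint arm with a two-finger parallel gripper is mounted at the origin on a cart in front of the work surface, level with it; the furniture and walls round the work are solid. World frame = base frame: x ahead of the robot, y to its left, z up, the work surface at z = 0. Lengths are in m, angles in rad, forces in N, time in s.
With the tool pointing down it reaches from about 0.4 to 0.875 m from the base axis. Payload 19.3 kg.
Tool frame: the origin (TCP) lies at the very end of the fingers, on their centre line; the grasp point (between the pads) lies 19 mm behind it; z points along the fingers, y is the line along which they close (so a half turn about z gives the same grasp; the last joint's range is limited). The gripper opens to 85 mm and grips with 20 to 120 N. Pads are 22 mm wide; open, the fingers measure 114 mm over their backs; the gripper's body (76 mm by 85 mm) begins 54 mm behind the grasp point. The pads swing forward as they close: fully open they stand 13 mm farther back than shut.
Start: joints at [1.2, 0.521, -0.036, 1.599, 0.021, 1.021, -0.113], TCP at [0.185, -0.597, 0.231] pointing down, gripper open.
Joint ranges: [-2.91, 2.91], [-0.3, 2.13], [-1.5, 1.42], [0.17, 2.43], [-1.26, 4.41], [0.16, 1.93], [-2.52, 2.52]. Speed limits (rad/s): [1.89, 1.89, 2.39, 2.39, 3.01, 3.01, 3.01].

INTERFACE

Orientations are given as [roll, pitch, yaw] about the fixed x, y, z axes, in that order (R = Rz(yaw) Ry(pitch) Rx(roll)).
In Python, from workcell import bot gives the robot as it stands.
- The arm moves only by the tool carry_out, never from a script. Its argument "rows" is a list that holds one entry, the list of rows, each a list of 4 numbers: the shift along the tool's x, y, z in m, then the turn about the tool's z in degrees. In form: [[[x, y, z, twist], ...]]. A call has 1 to 12 rows; each row is the pose to reach, as a shift and turn from the pose commanded when the call began, along the tool's axes at that moment; what a row does not reach only later rows make up. A row lasts 1/12 s, in which the tool goes at most 41.7 mm and 7.16 degrees, less where a joint would pass 70% of its speed; a pose out of reach is approached as far as the arm can. A call with a gripper value outside its range is refused whole. "grip" is the finger opening in m, from 0 to 0.0854, set as the call begins (left out, the last holds). The fingers move at their own pace and stop on an object; "grip_force" is the grip in N (left out, the last holds). Time passes only in rows, so rows that repeat a pose let the fingers close. It gives the time, the measured TCP pose, the force, the opening and the grip force at its end, in the units of the state.
- bot.observe(): the state, without advancing time (a new reading comes with each control period).
- bot.grab_frame(name): name is "scene" or "side" or "wrist"; returns a dict with "pixels" (400x640x3 uint8, red, green, blue), "K" (3x3 intrinsics, pixels), "k1" (the pictures are not rectified: a ray, as slopes to the right and down, at radius r is drawn at 1 + k1 r^2 times it, then the intrinsics apply), "pose" (4x4, takes a point from camera to world coordinates). Camera axes: x right, y down, z forward; pixel columns grow to the right and rows downward; lengths in m; the calibration is good to about 2 mm. A picture is of the moment at which its call begins. There is no depth.
- bot.job_done(): hands the job in; it is judged then, once.
Trained networks look in a picture, given as the dict that the camera call returned (one of the last four; its "shot" number tells which), for a name from the list of things; names that differ only in an ending like _2 or _b are one class to them, and where a whole thing is asked for, a point or a joint stands for the part that bears it (a point fixed in the world has none). Each returns a list of dicts, best first, with "conf" (0 to 1); they miss things now and then, are a little off and sometimes report something else, mostly with a low value. They report only what shows in the picture. A call takes as long as a camera call.
- bot.look_for(picture, label): "position" ([column, row] in pixels, amid what is visible of it).
- bot.regions_of(picture, label): "region" (400x640 bool, what is visible of it) and "position" ([column, row] in pixels, amid what is visible of it).
- bot.spot_point(picture, label): "position" ([column, row] in pixels: a listed point, or the origin of a listed thing).
The state is a dict: "clock": time; "qpos": joint angles; "qd": joint speeds; "joint_efforts": joint torques, N m; "position": TCP position; "tool_rot": TCP orientation; "force": force on the tool from outside, world axes, zero at the start; "moment": the same for the moment, N m; "grip_width": finger opening in m; "finger_force": force on a finger pad.
Only numpy, scipy, OpenCV 4.12 (cv2) and the standard library are available. Lean on these libraries where they do the work, as an engineer would, in place of code of your own. Each camera call takes 0.05 s, during which the arm holds its last target. There are 200 camera calls.

## Working session

There is one attempt and no reset: what is moved stays moved. The work goes in short steps, Python scripts to look and compute and a tool call to move; the robot and the scene stay as the last step left them, time stands still between calls to the robot, and variables do not carry over. Pictures are saved under pics/ and viewed, at most 14 in all, crops included, and the job is handed in when it is done.

Besides the shell and the picture viewer there is one more tool, called after ">>>" by a JSON object that holds its "name" and its "arguments". carry_out: Moves the arm, as the interface text tells. Its arguments: {"type":"object","properties":{"rows":{"type":"array","items":{"type":"array","items":{"type":"array","items":{"type":"number"}}}},"grip":{"type":"number"},"grip_force":{"type":"number"}},"required":["rows"]}

```bash
mkdir -p pics; ls; cat > h.py <<'E'
import numpy as np, cv2
from workcell import bot
def snap(n,f=None):
    p=bot.grab_frame(n)
    if f: cv2.imwrite('pics/'+f,p['pixels'][:,:,::-1])
    return p
def ray(p,uv):
    K=p['K'];d=np.array([(uv[0]-K[0,2])/K[0,0],(uv[1]-K[1,2])/K[1,1]]);s=d.copy()
    for _ in range(30): s=d/(1+p['k1']*(s@s))
    T=np.array(p['pose']);return T[:3,3],T[:3,:3]@np.array([s[0],s[1],1])
def at_z(p,uv,z):
    o,d=ray(p,uv);return o+d*(z-o[2])/d[2]
def proj(p,X):
    T=np.array(p['pose']);c=T[:3,:3].T@(np.array(X)-T[:3,3]);s=c[:2]/c[2];s=s*(1+p['k1']*(s@s))
    return np.array([p['K'][0,0]*s[0]+p['K'][0,2],p['K'][1,1]*s[1]+p['K'][1,2]])
E
python3 - <<'E'
from h import *
s=bot.observe();print(s)
for n in ['scene','side']:
    p=snap(n,n+'1.png');print(n,np.round(p['pose'],3).tolist(),p['k1'],p['K'][0])
    for l,z in [('carriage_grip',.112),('carriage_pointer',.034),('index_mark',.028),('hold_down_top',.293),('tote',0),('unit',0),('part_1',0)]:
        for d in bot.spot_point(p,l): print(l,np.round(d['position'],1),round(d['conf'],2),np.round(at_z(p,d['position'],z),3))
E
```

```text
pics
{'clock': 0.0, 'qpos': array([ 1.19976762,  0.52205585, -0.03632574,  1.60001765,  0.02118697,
        1.02108083, -0.11279737]), 'qd': array([-7.90848007e-04,  1.12110170e-03,  1.52685857e-04,  2.94020503e-04,
       -1.84183379e-05,  5.05729518e-04,  6.15486494e-04]), 'joint_efforts': array([-1.33719099e-03, -9.27122927e+01,  1.97983459e+00, -3.69930947e+01,
        1.78269582e-02,  8.31012876e-03, -1.05018030e-04]), 'position': array([ 0.18505977, -0.59661386,  0.23069621]), 'tool_rot': array([-3.14041776e+00,  7.35597462e-05,  3.00813320e-01]), 'force': array([ 0.27971745, -0.16762946,  0.8025433 ]), 'moment': array([-0.00210488,  0.00172917, -0.00077665]), 'finger_force': 0.0, 'grip_width': 0.08579281647318568}
scene [[-0.434, -0.578, 0.691, -0.717], [-0.901, 0.274, -0.337, 0.618], [0.006, -0.769, -0.639, 1.292], [0.0, 0.0, 0.0, 1.0]] -0.07600143387089305 [444.18279163   0.         324.70322313]
carriage_grip [291.6 220.1] 0.69 [0.497 0.17  0.112]
carriage_pointer [302.5 253.9] 0.79 [0.381 0.177 0.034]
index_mark [306.9 243.8] 0.67 [0.429 0.137 0.028]
hold_down_top [315.3 1
[... 771 characters left out ...]
62 0.172 0.034]
carriage_pointer [302.9 271.5] 0.39 [0.422 0.18  0.034]
carriage_pointer [293.7 277.3] 0.36 [0.43  0.223 0.034]
index_mark [294.5 179.7] 0.47 [ 0.961 -0.547  0.028]
index_mark [314.2 277. ] 0.39 [0.377 0.181 0.028]
hold_down_top [293.5 179.7] 0.9 [0.543 0.039 0.293]
hold_down_top [292.3 274.6] 0.37 [0.205 0.529 0.293]
tote [347.6 226.6] 0.7 [ 0.479 -0.244  0.   ]
unit [278.1 280.9] 0.9 [0.494 0.226 0.   ]
part_1 [273.4 274.7] 0.76 [0.53  0.204 0.   ]
part_1 [262.1 281.5] 0.75 [0.539 0.256 0.   ]
part_1 [292.1 278.4] 0.54 [0.461 0.19  0.   ]
part_1 [287.7 291. ] 0.52 [0.432 0.257 0.   ]
part_1 [280.  280.4] 0.44 [0.49  0.221 0.   ]
part_1 [302.7 271. ] 0.42 [0.455 0.134 0.   ]
```

```bash
python3 - <<'E'
import cv2,numpy as np
a=cv2.imread('pics/scene1.png')[130:300,190:440];b=cv2.imread('pics/side1.png')[150:330,190:440]
cv2.imwrite('pics/c1.png',cv2.resize(a,None,fx=3.2,fy=3.2,interpolation=3));cv2.imwrite('pics/c2.png',cv2.resize(b,None,fx=3.2,fy=3.2,interpolation=3))
E
```

```text
(no output)
```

View pics/c1.png

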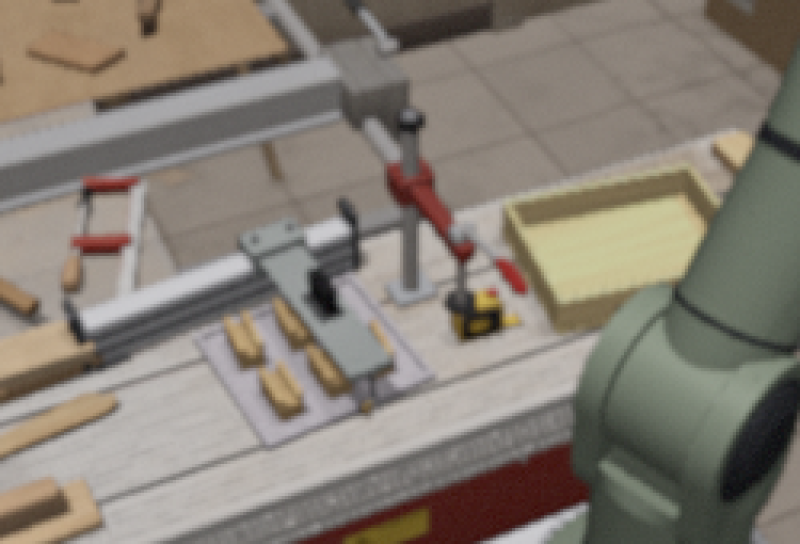

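View pics/c2.png

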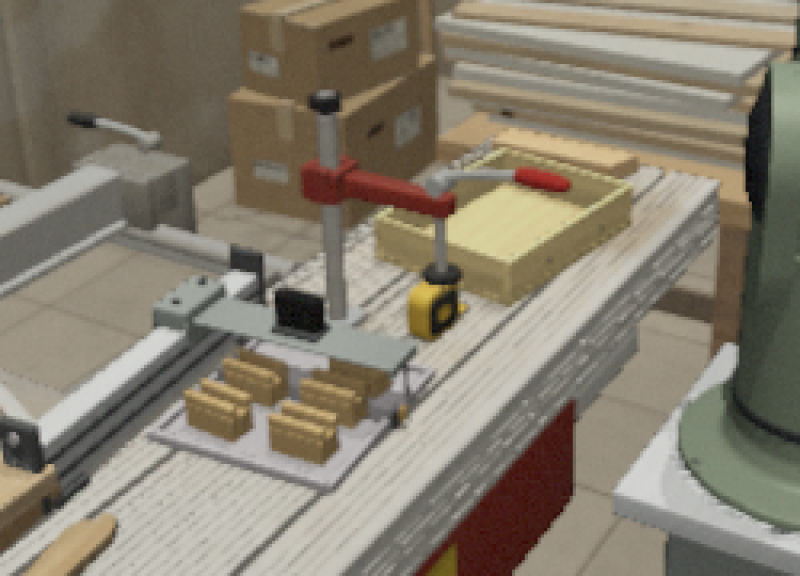

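>>> {"name": "carry_out", "arguments": {"rows": [[[0.326,-0.157,-0.17,17.2],[0.326,-0.157,-0.17,17.2],[0.326,-0.157,-0.17,17.2],[0.326,-0.157,-0.17,17.2],[0.326,-0.157,-0.17,17.2],[0.326,-0.157,-0.17,17.2],[0.326,-0.157,-0.17,17.2],[0.326,-0.157,-0.17,17.2],[0.326,-0.157,-0.17,17.2],[0.326,-0.157,-0.17,17.2],[0.326,-0.157,-0.17,17.2],[0.326,-0.157,-0.17,17.2]]]}}

```text
clock: 1.8
position: [0.4509, -0.3495, 0.4017]
tool_rot: [3.141, -0.001, 0.003]
force: [0.0, -0.4, 0.6]
grip_width: 0.0853
finger_force: 0.0
```

```bash
python3 - <<'E'
from h import *
p=snap('wrist','w1.png');print(np.round(p['pose'],3).tolist(),p['k1'],p['K'][0]);s=bot.observe();print(s['position'],s['tool_rot'])
for d in bot.spot_point(p,'tote')+bot.regions_of(p,'tote'): print(d['position'],d['conf'],at_z(p,d['position'],0)) 
E
```

```text
[[0.004, -0.966, -0.26, 0.517], [-1.0, -0.004, -0.0, -0.348], [-0.001, 0.26, -0.966, 0.545], [0.0, 0.0, 0.0, 1.0]] -0.04496236059422955 [292.92574013   0.         320.22826428]
[ 0.449832   -0.35051357  0.40114799] [3.14139649e+00 2.77899984e-04 8.47709223e-04]
[276.3, 140.3] 0.56 [ 0.48683131 -0.26783914  0.        ]
[271.5, 138.1] 0.95 [ 0.49077454 -0.25918517  0.        ]
```

View pics/w1.png

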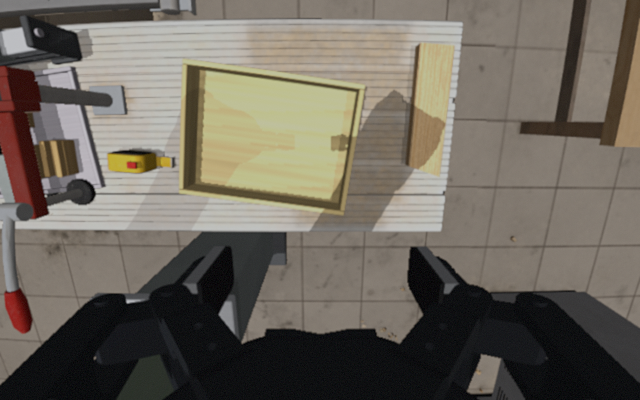

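>>> {"name": "carry_out", "arguments": {"rows": [[[0.0,-0.54,0,0],[0.0,-0.54,0,0],[0.0,-0.54,0,0],[0.0,-0.54,0,0],[0.0,-0.54,0,0],[0.0,-0.54,0,0],[0.0,-0.54,0,0],[0.0,-0.54,0,0],[0.0,-0.54,0,0],[0.0,-0.54,0,0],[0.0,-0.54,0,0],[0.0,-0.54,0,0]]]}}

```text
clock: 2.95
position: [0.4494, 0.1504, 0.4012]
tool_rot: [3.141, -0.0, -0.002]
force: [2.3, 0.3, -0.1]
grip_width: 0.0855
finger_force: 0.0
```

>>> {"name": "carry_out", "arguments": {"rows": [[[0,-0.04,0,0],[0,-0.04,0,0],[0,-0.04,0,0],[0,-0.04,0,0]]]}}

```text
clock: 3.28
position: [0.4499, 0.1884, 0.4009]
tool_rot: [3.141, 0.001, -0.001]
force: [-0.5, -0.4, -0.5]
grip_width: 0.0849
finger_force: 0.0
```

```bash
python3 - <<'E'
from h import *
p=snap('wrist','w2.png');s=bot.observe();print(s['position'],s['tool_rot'])
for l,z in [('carriage_grip',.112),('carriage_pointer',.034),('index_mark',.028),('unit',0),('part_1',0)]:
        for d in bot.spot_point(p,l): print(l,np.round(d['position'],1),round(d['conf'],2),np.round(at_z(p,d['position'],z),3))
q=dict(K=p['K'],k1=p['k1'],pose=np.array([[0.004,-0.966,-0.26,0.517],[-1,-.004,0,-.348],[-.001,.26,-.966,.545],[0,0,0,1]]))
for uv in [(183,61),(366,87),(345,214),(180,193)]: print('tote rim',at_z(q,uv,.062).round(3))
E
```

```text
[0.45006662 0.18796181 0.40104003] [ 3.14089395e+00  3.39320899e-04 -1.72688619e-03]
carriage_grip [327.1 127.6] 0.73 [0.51  0.18  0.112]
unit [308.  134.9] 0.57 [0.495 0.212 0.   ]
part_1 [270.9 109.1] 0.92 [0.54  0.277 0.   ]
part_1 [277.3 161.4] 0.84 [0.447 0.269 0.   ]
part_1 [353.5 150.6] 0.78 [0.467 0.128 0.   ]
part_1 [312.4 104.7] 0.52 [0.548 0.203 0.   ]
part_1 [321.2 161.1] 0.43 [0.448 0.188 0.   ]
tote rim [ 0.611 -0.136  0.062]
tote rim [ 0.573 -0.418  0.062]
tote rim [ 0.366 -0.391  0.062]
tote rim [ 0.402 -0.108  0.062]
```

View pics/w2.png

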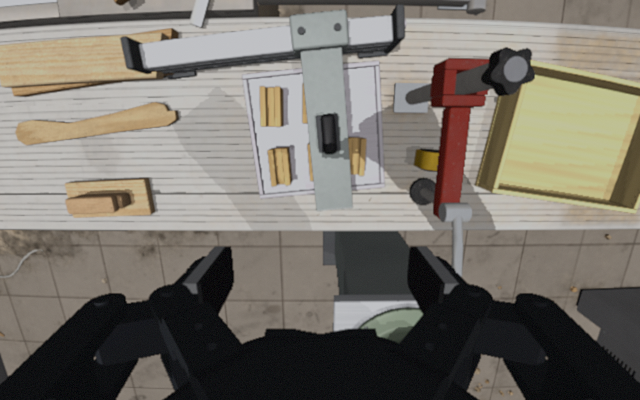

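```bash
cat >> h.py <<'E'
E
python3 - <<'E'
from h import *
q=snap('wrist')
C=np.array([at_z(q,uv,.012)[:2] for uv in [(245,77),(381,64),(384,183),(261,195)]]);print(C.round(3))
M=np.array([[110,105],[110,-130],[-110,-130],[-110,105]])/1e3
a=M-M.mean(0);b=C-C.mean(0);th=np.arctan2((a[:,0]*b[:,1]-a[:,1]*b[:,0]).sum(),(a*b).sum())
R=np.array([[np.cos(th),-np.sin(th)],[np.sin(th),np.cos(th)]]);t=C.mean(0)-R@M.mean(0)
print('unit',t,np.degrees(th));print(((R@a.T).T-b).round(4))
for n,uv,z in [('handle',(329,122),.13),('hood',(334,209),.084)]: print(n,R.T@(at_z(q,uv,z)[:2]-t))
for uv in [(146,52),(393,27)]: print('beamtop',R.T@(at_z(q,uv,.072)[:2]-t))
E
```

```text
[[0.593 0.318]
 [0.614 0.087]
 [0.409 0.072]
 [0.386 0.301]]
unit [0.49941452 0.20716236] 5.02303536782297
[[ 0.0065  0.0029]
 [ 0.0066 -0.0002]
 [-0.0077 -0.0038]
 [-0.0053  0.001 ]]
handle [ 0.01561962 -0.03071016]
hood [-0.12249794 -0.02912901]
beamtop [0.14435583 0.23384537]
beamtop [ 0.14299911 -0.13668016]
```

>>> {"name": "carry_out", "arguments": {"rows": [[[0.063,0.011,0.2,-5],[0.063,0.011,0.2,-5],[0.063,0.011,0.2,-5],[0.063,0.011,0.2,-5],[0.063,0.011,0.2,-5],[0.063,0.011,0.2,-5],[0.063,0.011,0.2,-5],[0.063,0.011,0.23,-5],[0.063,0.011,0.26,-5],[0.063,0.011,0.29,-5],[0.063,0.011,0.304,-5],[0.063,0.011,0.304,-5]]]}}

```text
clock: 4.63
position: [0.5123, 0.1788, 0.0972]
tool_rot: [3.141, 0.001, 0.088]
force: [-0.8, -0.1, -0.9]
grip_width: 0.0853
finger_force: 0.0
```

>>> {"name": "carry_out", "arguments": {"rows": [[[0,0,0,0],[0,0,0,0],[0,0,0,0],[0,0,0,0],[0,0,0,0],[0,0,0,0],[0,0,0,0],[0,0,0,0]]], "grip": 0.0, "grip_force": 30}}

```text
clock: 5.3
position: [0.5131, 0.1787, 0.0981]
tool_rot: [3.142, -0.001, 0.088]
force: [-2.0, -1.4, 11.7]
grip_width: 0.0194
finger_force: 32.0
```

>>> {"name": "carry_out", "arguments": {"rows": [[[0,-0.02,0,0],[0,-0.045,0,0],[0,-0.07,0,0],[0,-0.095,0,0],[0,-0.12,0,0],[0,-0.145,0,0],[0,-0.17,0,0],[0,-0.19,0,0],[0,-0.205,0,0],[0,-0.212,0,0],[0,-0.212,0,0],[0,-0.212,0,0]]]}}

```text
clock: 6.3
position: [0.4931, 0.3916, 0.0982]
tool_rot: [-3.14, 0.0, 0.09]
force: [-8.0, 1.6, 11.7]
grip_width: 0.0197
finger_force: 32.0
```

>>> {"name": "carry_out", "arguments": {"rows": [[[0,-0.004,0,0],[0,-0.006,0,0],[0,-0.006,0,0]]]}}

```text
clock: 6.55
position: [0.4926, 0.3968, 0.0982]
tool_rot: [-3.141, 0.001, 0.089]
force: [-8.5, 0.4, 12.1]
grip_width: 0.0197
finger_force: 32.1
```

>>> {"name": "carry_out", "arguments": {"rows": [[[0,-0.003,0,0],[0,-0.005,0,0],[0,-0.005,0,0]]]}}

```text
clock: 6.8
position: [0.4925, 0.3985, 0.0981]
tool_rot: [3.137, 0.002, 0.087]
force: [-12.3, -18.4, 24.5]
grip_width: 0.0197
finger_force: 34.5
```

>>> {"name": "carry_out", "arguments": {"rows": [[[0,-0.002,0,0],[0,-0.003,0,0],[0,-0.003,0,0]]]}}

```text
clock: 7.05
position: [0.4925, 0.3986, 0.098]
tool_rot: [3.133, 0.003, 0.085]
force: [-15.0, -34.1, 34.3]
grip_width: 0.0199
finger_force: 38.4
```

>>> {"name": "carry_out", "arguments": {"rows": [[[0,0.006,0,0],[0,0.006,0,0]]]}}

```text
clock: 7.22
position: [0.4927, 0.3969, 0.0981]
tool_rot: [3.141, 0.001, 0.088]
force: [-7.6, -2.8, 10.8]
grip_width: 0.0197
finger_force: 32.3
```

>>> {"name": "carry_out", "arguments": {"rows": [[[0,0,0,0],[0,0,0,0],[0,0,0,0],[0,0,0,0],[0,0,0,0],[0,0,0,0]]], "grip": 0.085}}

```text
clock: 7.72
position: [0.4934, 0.3978, 0.0972]
tool_rot: [3.142, 0.0, 0.088]
force: [0.1, -0.7, 0.7]
grip_width: 0.0852
finger_force: 0.0
```

>>> {"name": "carry_out", "arguments": {"rows": [[[0,0,-0.04,0],[0,0,-0.08,0],[-0.056,0.186,-0.2,0],[-0.056,0.186,-0.2,0],[-0.056,0.186,-0.2,0],[-0.056,0.186,-0.2,0],[-0.056,0.186,-0.2,0],[-0.056,0.186,-0.2,0],[-0.056,0.186,-0.2,0],[-0.056,0.186,-0.2,0],[-0.056,0.186,-0.2,0],[-0.056,0.186,-0.2,0]]]}}

```text
clock: 8.72
position: [0.4537, 0.2085, 0.2966]
tool_rot: [-3.142, 0.001, 0.089]
force: [1.4, 0.1, 0.2]
grip_width: 0.0851
finger_force: 0.0
```

```bash
python3 - <<'E'
from h import *
p=snap('wrist','w3.png');s=bot.observe();print(s['position'],s['tool_rot'])
for l,z in [('carriage_pointer',.034),('index_mark',.028),('unit',0),('part_1',0)]:
        for d in bot.spot_point(p,l): print(l,np.round(d['position'],1),round(d['conf'],2),np.round(at_z(p,d['position'],z),3))
E
```

```text
[0.45368128 0.20845246 0.29653911] [-3.14157372e+00  1.32104682e-03  8.91943598e-02]
index_mark [340.5 223.9] 0.64 [0.378 0.173 0.028]
unit [322.6 140.3] 0.74 [0.495 0.21  0.   ]
part_1 [280.6 173.4] 0.96 [0.44  0.269 0.   ]
part_1 [333.5 103.7] 0.85 [0.548 0.199 0.   ]
part_1 [375.  167.9] 0.66 [0.462 0.127 0.   ]
part_1 [280.3 104.2] 0.64 [0.541 0.275 0.   ]
part_1 [330.9 174.1] 0.63 [0.446 0.193 0.   ]
```

View pics/w3.png

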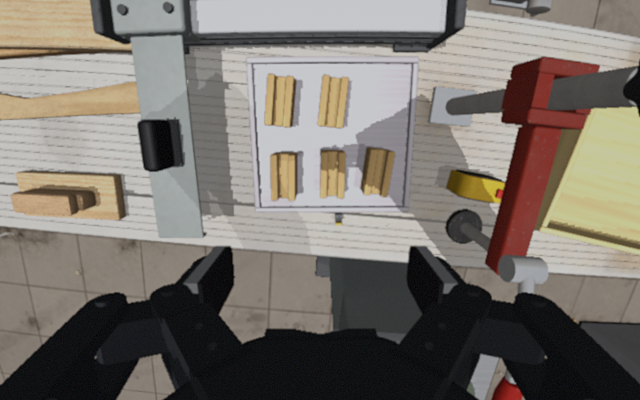

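```bash
cat > fit.py <<'E'
from h import *
from scipy.optimize import minimize
def mask(p,v,z0=.004):
    c,s=np.cos(v[2]),np.sin(v[2]);P=[]
    for a in(-.032,.032):
        for b in(-.017,.017):
            for z in(z0,z0+.042): P.append(proj(p,[v[0]+c*a-s*b,v[1]+s*a+c*b,z]))
    h=cv2.convexHull(np.float32(P));m=np.zeros((800*2,1280*2),np.uint8)
    cv2.fillConvexPoly(m,np.int32(np.round((h+.5)*4)),1);return cv2.resize(m*255,(640,400),interpolation=cv2.INTER_AREA)/255.
def blocks(p,z0=.004,minconf=.3):
    out=[]
    for d in bot.regions_of(p,'part_1'):
        if d['conf']<minconf: continue
        r=d['region'].astype(float);x=at_z(p,d['position'],z0+.021)
        best=None
        for y0 in(-.1,.08,.26):
            f=lambda v:-np.minimum(mask(p,v,z0),r).sum()/np.maximum(mask(p,v,z0),r).sum()
            o=minimize(f,[x[0],x[1],y0],method='Nelder-Mead',options=dict(initial_simplex=[[x[0],x[1],y0],[x[0]+.008,x[1],y0],[x[0],x[1]+.008,y0],[x[0],x[1],y0+.1]],xatol=2e-4,fatol=1e-4,maxiter=120))
            if best is None or o.fun<best.fun: best=o
        out.append((round(d['conf'],2),best.x[:2].round(4).tolist(),round(np.degrees(best.x[2]),1),round(-best.fun,2)))
    return out
E
python3 - <<'E'
from fit import *
p=snap('wrist')
for b in blocks(p): print(b)
th=np.radians(5.05);R=np.array([[np.cos(th),-np.sin(th)],[np.sin(th),np.cos(th)]]);t=np.array([.499,.207])
for d in bot.spot_point(p,'index_mark'): print('clip u',R.T@(at_z(p,d['position'],.028)[:2]-t),d)
for n in ['scene','side']:
  q=snap(n)
  for d in bot.spot_point(q,'index_mark'): print(n,'clip u',R.T@(at_z(q,d['position'],.028)[:2]-t),d['conf'])
C=[(248,59),(417,58),(409,212),(256,212)]
for c in C: print('tray u',R.T@(at_z(p,c,.012)[:2]-t))
E
```

```text
(0.86, [0.4421, 0.261], np.float64(3.3), np.float64(0.93))
(0.78, [0.5425, 0.2719], np.float64(-0.6), np.float64(0.96))
(0.7, [0.4594, 0.1295], np.float64(-1.4), np.float64(0.91))
(0.7, [0.452, 0.1929], np.float64(5.1), np.float64(0.95))
(0.6, [0.5474, 0.202], np.float64(-0.8), np.float64(0.94))
clip u [-0.12131396 -0.02063797] {'position': [338.2, 222.3], 'conf': 0.51}
side clip u [-0.12987117 -0.01278546] 0.53
side clip u [0.02273127 0.02377479] 0.43
side clip u [-0.06413923  0.01604715] 0.36
tray u [0.10591162 0.10416989]
tray u [ 0.10786198 -0.12471329]
tray u [-0.11010477 -0.13004324]
tray u [-0.11048568  0.10444297]
```

```bash
cat > plan.py <<'E'
from h import *
S=dict(A=(.4277,-.3356),B=(.4384,-.2563),C=(.4491,-.1770),D=(.5268,-.3490),E=(.5376,-.2697))
def sh(p,q):
    c,s=np.cos(p[3]),np.sin(p[3]);d=np.array(q)-np.array(p)
    return [round(float(v),3) for v in (d[0]*c+d[1]*s,d[0]*s-d[1]*c,-d[2])]+[round(float(-np.degrees(d[3])),1)]
def plan(b,yaw,slot,nxt,p=None,zp=.021):
    s=bot.observe()
    if p is None: p=[*s['position'],s['tool_rot'][2]]
    y=np.radians(yaw);Y=np.radians(-7.7);g=S[slot];H=.335
    d=np.hypot(g[0]-b[0],g[1]-b[1]);f=.15/d
    m=lambda a,c,f:[a[i]+(c[i]-a[i])*f for i in(0,1)]
    def call(n,p,qs):
        print(n,[sh(p,q) for q in qs]);return qs[-1]
    p=call('c1 above,grasp',p,[[*b,.10,y],[*b,.014,y]])
    p=call('c3 lift,part',p,[[*b,H,y],[*m(b,g,f),H,y]])
    p=call('c4 over slot',p,[[*g,H,Y]])
    p=call('c5 down',p,[[*g,.05,Y],[*g,zp,Y]])
    if nxt is None:return
    p=call('c7 up,part',p,[[*g,H,Y],[*m(g,nxt,f),H,Y]])
    p=call('c8 to next hover',p,[[*nxt,H,.09]])
E
python3 - <<'E'
from plan import *
plan((.4594,.1295),-1.4,'A',(.45,.20))
E
```

```text
c1 above,grasp [[-0.001, 0.078, 0.197, 6.4], [-0.001, 0.078, 0.283, 6.4]]
c3 lift,part [[0.0, -0.0, -0.321, -0.0], [-0.007, 0.15, -0.321, -0.0]]
c4 over slot [[-0.014, 0.316, -0.0, 6.3]]
c5 down [[0.0, -0.0, 0.285, -0.0], [0.0, -0.0, 0.314, -0.0]]
c7 up,part [[0.0, -0.0, -0.314, -0.0], [-0.016, -0.172, -0.314, -0.0]]
c8 to next hover [[-0.034, -0.362, -0.0, -12.9]]
```

```bash
python3 - <<'E'
from h import *
p=snap('wrist')
for uv in [(515,65),(506,120),(520,125),(485,262),(502,270),(500,268)]: print(uv,at_z(p,uv,.25).round(3),at_z(p,uv,.2).round(3))
q=snap('side')
for l in ['hold_down_top']:
  for pp in (p,q,snap('scene')):
    for d in bot.spot_point(pp,l): print(d['position'],d['conf'],at_z(pp,d['position'],.293).round(3))
E
```

```text
(515, 65) [0.566 0.098 0.25 ] [0.578 0.068 0.2  ]
(506, 120) [0.533 0.096 0.25 ] [0.537 0.065 0.2  ]
(520, 125) [0.531 0.086 0.25 ] [0.534 0.053 0.2  ]
(485, 262) [0.434 0.087 0.25 ] [0.412 0.053 0.2  ]
(502, 270) [0.429 0.072 0.25 ] [0.405 0.035 0.2  ]
(500, 268) [0.43  0.074 0.25 ] [0.407 0.038 0.2  ]
[323.6, 247.9] 0.5 [0.206 0.396 0.293]
[284.1, 315.9] 0.29 [0.139 0.651 0.293]
[317.1, 171.1] 0.71 [0.525 0.046 0.293]
```

```bash
python3 - <<'E'
from plan import *
plan((.4421,.261),3.3,'A',(.45,.20))
print(bot.observe()['clock'])
E
```

```text
c1 above,grasp [[-0.007, -0.054, 0.197, 1.7], [-0.007, -0.054, 0.283, 1.7]]
c3 lift,part [[0.0, 0.0, -0.321, -0.0], [-0.012, 0.149, -0.321, -0.0]]
c4 over slot [[-0.036, 0.445, -0.0, 11.0]]
c5 down [[0.0, -0.0, 0.285, -0.0], [0.0, -0.0, 0.314, -0.0]]
c7 up,part [[0.0, -0.0, -0.314, -0.0], [-0.012, -0.134, -0.314, -0.0]]
c8 to next hover [[-0.037, -0.4, -0.0, -12.9]]
9.6167
```

>>> {"name": "carry_out", "arguments": {"rows": [[[-0.007,-0.054,0.197,1.7],[-0.007,-0.054,0.197,1.7],[-0.007,-0.054,0.197,1.7],[-0.007,-0.054,0.197,1.7],[-0.007,-0.054,0.197,1.7],[-0.007,-0.054,0.197,1.7],[-0.007,-0.054,0.23,1.7],[-0.007,-0.054,0.26,1.7],[-0.007,-0.054,0.275,1.7],[-0.007,-0.054,0.283,1.7],[-0.007,-0.054,0.283,1.7]]], "grip": 0.054}}

```text
clock: 10.53
position: [0.4424, 0.2605, 0.0144]
tool_rot: [3.141, 0.0, 0.058]
force: [-0.0, 1.2, -0.2]
grip_width: 0.0541
finger_force: 0.0
```

>>> {"name": "carry_out", "arguments": {"rows": [[[0,0,0,0],[0,0,0,0],[0,0,0,0],[0,0,0,0],[0,0,0,0]]], "grip": 0.02, "grip_force": 30}}

```text
clock: 10.95
position: [0.4432, 0.2611, 0.016]
tool_rot: [-3.141, -0.002, 0.058]
force: [-1.8, -1.0, 10.4]
grip_width: 0.0335
finger_force: 31.0
```

>>> {"name": "carry_out", "arguments": {"rows": [[[0,0,-0.02,0],[0,0,-0.06,0],[0,0,-0.1,0],[0,0,-0.14,0]]]}}

```text
clock: 11.28
position: [0.442, 0.2606, 0.1572]
tool_rot: [-3.141, -0.001, 0.058]
force: [0.8, -0.5, -1.5]
grip_width: 0.0338
finger_force: 30.1
```

>>> {"name": "carry_out", "arguments": {"rows": [[[0,0,-0.18,0],[0,0,-0.18,0],[0,0,-0.18,0],[0,0,-0.18,0],[0,0,-0.18,0],[-0.012,0.149,-0.18,0],[-0.012,0.149,-0.18,0],[-0.012,0.149,-0.18,0],[-0.012,0.149,-0.18,0]]]}}

```text
clock: 12.03
position: [0.4382, 0.1072, 0.3356]
tool_rot: [3.141, -0.002, 0.055]
force: [0.8, 0.3, -0.7]
grip_width: 0.0337
finger_force: 30.3
```

>>> {"name": "carry_out", "arguments": {"rows": [[[-0.036,0.445,0,11],[-0.036,0.445,0,11],[-0.036,0.445,0,11],[-0.036,0.445,0,11],[-0.036,0.445,0,11],[-0.036,0.445,0,11],[-0.036,0.445,0,11],[-0.036,0.445,0,11],[-0.036,0.445,0,11],[-0.036,0.445,0,11],[-0.036,0.445,0,11],[-0.036,0.445,0,11]]]}}

```text
clock: 13.03
position: [0.4269, -0.3406, 0.3352]
tool_rot: [3.14, -0.001, -0.14]
force: [-0.3, 0.2, -0.9]
grip_width: 0.0339
finger_force: 30.3
```

>>> {"name": "carry_out", "arguments": {"rows": [[[0,0,0.27,0],[0,0,0.27,0],[0,0,0.27,0],[0,0,0.27,0],[0,0,0.27,0],[0,0,0.27,0],[0,0,0.27,0],[0,0,0.29,0],[0,0,0.305,0],[0,0,0.314,0],[0,0,0.314,0],[0,0,0.314,0]]]}}

```text
clock: 14.03
position: [0.4292, -0.3351, 0.021]
tool_rot: [-3.141, -0.001, -0.134]
force: [-0.4, 0.3, -0.6]
grip_width: 0.0335
finger_force: 31.6
```

>>> {"name": "carry_out", "arguments": {"rows": [[[0,0,0,0],[0,0,0,0],[0,0,0,0],[0,0,0,0]]], "grip": 0.054}}

```text
clock: 14.37
position: [0.4291, -0.3351, 0.0208]
tool_rot: [3.141, -0.001, -0.134]
force: [-0.4, -1.0, 0.8]
grip_width: 0.054
finger_force: 0.0
```

>>> {"name": "carry_out", "arguments": {"rows": [[[0,0,-0.314,0],[0,0,-0.314,0],[0,0,-0.314,0],[0,0,-0.314,0],[0,0,-0.314,0],[0,0,-0.314,0],[0,0,-0.314,0],[0,0,-0.314,0],[-0.012,-0.134,-0.314,0],[-0.012,-0.134,-0.314,0],[-0.012,-0.134,-0.314,0],[-0.012,-0.134,-0.314,0]]]}}

```text
clock: 15.37
position: [0.4351, -0.1949, 0.3348]
tool_rot: [-3.14, -0.001, -0.128]
force: [1.9, 0.7, 0.4]
grip_width: 0.0541
finger_force: 0.0
```

```bash
python3 - <<'E'
from fit import *
p=snap('wrist','t1.png')
for b in blocks(p,.008): print(b)
E
```

```text
(0.89, [0.4289, -0.3335], np.float64(-9.0), np.float64(0.9))
(0.86, [0.5438, 0.2167], np.float64(-1.7), np.float64(0.36))
(0.77, [0.5425, 0.274], np.float64(-0.1), np.float64(0.91))
(0.6, [0.4608, 0.108], np.float64(12.4), np.float64(0.54))
(0.57, [0.4502, 0.2058], np.float64(10.1), np.float64(0.38))
```

>>> {"name": "carry_out", "arguments": {"rows": [[[-0.037,-0.4,0,-12.9],[-0.037,-0.4,0,-12.9],[-0.037,-0.4,0,-12.9],[-0.037,-0.4,0,-12.9],[-0.037,-0.4,0,-12.9],[-0.037,-0.4,0,-12.9],[-0.037,-0.4,0,-12.9],[-0.037,-0.4,0,-12.9],[-0.037,-0.4,0,-12.9],[-0.037,-0.4,0,-12.9],[-0.037,-0.4,0,-12.9],[-0.037,-0.4,0,-12.9]]]}}

```text
clock: 16.47
position: [0.4518, 0.2011, 0.3339]
tool_rot: [3.141, 0.001, 0.093]
force: [0.6, -0.6, -0.2]
grip_width: 0.0538
finger_force: 0.0
```

```bash
sed -i 's/\.014,y/.018,y/;s/zp=.021/zp=.025/' plan.py; cat > look.py <<'E'
import sys
from fit import *
from plan import plan
p=snap('wrist',sys.argv[1] if len(sys.argv)>1 else None);s=bot.observe();print(s['clock'],s['position'],s['tool_rot'][2])
for b in blocks(p): print(b)
E
python3 look.py w4.png; python3 -c "
from plan import *
plan((.5425,.2719),-.6,'D',(.45,.20))"
```

```text
16.5167 [0.45195928 0.19982755 0.33405306] 0.09073233560129967
(0.9, [0.4601, 0.1298], np.float64(-2.3), np.float64(0.95))
(0.88, [0.5429, 0.2721], np.float64(-0.9), np.float64(0.94))
(0.76, [0.4283, -0.3405], np.float64(-8.3), np.float64(0.97))
(0.7, [0.5472, 0.2023], np.float64(-2.2), np.float64(0.95))
(0.65, [0.4521, 0.1931], np.float64(3.9), np.float64(0.93))
c1 above,grasp [[0.097, -0.064, 0.234, 5.7], [0.097, -0.064, 0.316, 5.7]]
c3 lift,part [[0.0, -0.0, -0.317, -0.0], [-0.002, 0.15, -0.317, -0.0]]
c4 over slot [[-0.007, 0.471, -0.0, 7.1]]
c5 down [[0.0, -0.0, 0.285, -0.0], [0.0, -0.0, 0.31, -0.0]]
c7 up,part [[0.0, -0.0, -0.31, -0.0], [-0.036, -0.129, -0.31, -0.0]]
c8 to next hover [[-0.114, -0.405, -0.0, -12.9]]
```

>>> {"name": "carry_out", "arguments": {"rows": [[[0.097,-0.064,0.234,5.7],[0.097,-0.064,0.234,5.7],[0.097,-0.064,0.234,5.7],[0.097,-0.064,0.234,5.7],[0.097,-0.064,0.234,5.7],[0.097,-0.064,0.234,5.7],[0.097,-0.064,0.234,5.7],[0.097,-0.064,0.27,5.7],[0.097,-0.064,0.295,5.7],[0.097,-0.064,0.31,5.7],[0.097,-0.064,0.316,5.7],[0.097,-0.064,0.316,5.7]]]}}

```text
clock: 17.57
position: [0.5424, 0.2718, 0.0179]
tool_rot: [3.14, 0.001, -0.01]
force: [0.4, 0.4, 0.8]
grip_width: 0.0538
finger_force: 0.0
```

>>> {"name": "carry_out", "arguments": {"rows": [[[0,0,0,0],[0,0,0,0],[0,0,0,0],[0,0,0,0],[0,0,0,0]]], "grip": 0.02, "grip_force": 30}}

```text
clock: 17.98
position: [0.5433, 0.2733, 0.02]
tool_rot: [-3.141, -0.002, -0.009]
force: [-1.6, -0.8, 8.8]
grip_width: 0.0337
finger_force: 31.2
```

>>> {"name": "carry_out", "arguments": {"rows": [[[0,0,-0.02,0],[0,0,-0.317,0],[0,0,-0.317,0],[0,0,-0.317,0],[0,0,-0.317,0],[0,0,-0.317,0],[0,0,-0.317,0],[0,0,-0.317,0],[0,0,-0.317,0],[-0.002,0.12,-0.317,0],[-0.002,0.12,-0.317,0],[-0.002,0.12,-0.317,0]]]}}

```text
clock: 18.98
position: [0.5388, 0.1512, 0.3361]
tool_rot: [3.141, -0.001, -0.008]
force: [2.0, -1.2, -1.0]
grip_width: 0.0334
finger_force: 30.3
```

>>> {"name": "carry_out", "arguments": {"rows": [[[-0.002,0.03,0,0],[-0.004,0.25,0,7.1],[-0.007,0.46,0,7.1],[-0.007,0.46,0,7.1],[-0.007,0.46,0,7.1],[-0.007,0.46,0,7.1],[-0.007,0.46,0,7.1],[-0.007,0.46,0,7.1],[-0.007,0.46,0,7.1],[-0.007,0.46,0,7.1],[-0.007,0.46,0,7.1],[-0.007,0.46,0,7.1]]]}}

```text
clock: 19.98
position: [0.5265, -0.313, 0.3358]
tool_rot: [3.139, -0.0, -0.138]
force: [-0.3, 0.4, -0.6]
grip_width: 0.0334
finger_force: 30.3
```

```bash
python3 - <<'E'
from plan import *
s=bot.observe();p=[*s['position'],s['tool_rot'][2]];print(p,s['grip_width']);g=S['D'];Y=np.radians(-7.7)
print(sh(p,[*g,.335,Y]),sh(p,[*g,.025,Y]))
E
```

```text
[np.float64(0.5265442422153365), np.float64(-0.31300557627539444), np.float64(0.3357631643020834), np.float64(-0.13789268246349007)] 0.033428239400980685
[0.005, 0.036, 0.001, -0.2] [0.005, 0.036, 0.311, -0.2]
```

>>> {"name": "carry_out", "arguments": {"rows": [[[0.005,0.036,0.02,0],[0.005,0.036,0.27,0],[0.005,0.036,0.27,0],[0.005,0.036,0.27,0],[0.005,0.036,0.27,0],[0.005,0.036,0.27,0],[0.005,0.036,0.27,0],[0.005,0.036,0.27,0],[0.005,0.036,0.29,0],[0.005,0.036,0.305,0],[0.005,0.036,0.311,0],[0.005,0.036,0.311,0]]]}}

```text
clock: 20.98
position: [0.5289, -0.343, 0.0252]
tool_rot: [-3.142, -0.0, -0.132]
force: [-0.2, -0.1, -0.7]
grip_width: 0.0329
finger_force: 30.5
```

>>> {"name": "carry_out", "arguments": {"rows": [[[0,0,0,0],[0,0,0,0],[0,0,0,0],[0,0,0,0]]], "grip": 0.054}}

```text
clock: 21.32
position: [0.5292, -0.3432, 0.0254]
tool_rot: [3.141, -0.001, -0.132]
force: [-0.1, 0.7, 0.1]
grip_width: 0.054
finger_force: 0.0
```

>>> {"name": "carry_out", "arguments": {"rows": [[[0,0,-0.31,0],[0,0,-0.31,0],[0,0,-0.31,0],[0,0,-0.31,0],[0,0,-0.31,0],[0,0,-0.31,0],[0,0,-0.31,0],[0,0,-0.31,0],[-0.036,-0.12,-0.31,0],[-0.036,-0.12,-0.31,0],[-0.036,-0.12,-0.31,0],[-0.036,-0.12,-0.31,0]]]}}

```text
clock: 22.32
position: [0.5087, -0.2118, 0.3354]
tool_rot: [-3.139, -0.001, -0.125]
force: [0.8, 0.9, 0.4]
grip_width: 0.0537
finger_force: 0.0
```

>>> {"name": "carry_out", "arguments": {"rows": [[[-0.114,-0.41,0,-12.9],[-0.114,-0.41,0,-12.9],[-0.114,-0.41,0,-12.9],[-0.114,-0.41,0,-12.9],[-0.114,-0.41,0,-12.9],[-0.114,-0.41,0,-12.9],[-0.114,-0.41,0,-12.9],[-0.114,-0.41,0,-12.9],[-0.114,-0.41,0,-12.9],[-0.114,-0.41,0,-12.9],[-0.114,-0.41,0,-12.9],[-0.114,-0.41,0,-12.9]]]}}

```text
clock: 23.32
position: [0.4488, 0.2055, 0.3347]
tool_rot: [-3.141, -0.0, 0.098]
force: [0.8, -0.2, -0.9]
grip_width: 0.0546
finger_force: 0.0
```

```bash
python3 look.py w5.png; python3 -c "
from plan import *
plan((.5474,.202),-1.2,'E',(.45,.20))"
```

```text
23.3667 [0.44941438 0.20336534 0.33457587] 0.09574868458232966
(0.86, [0.4296, -0.3405], np.float64(-5.7), np.float64(0.96))
(0.84, [0.452, 0.1929], np.float64(4.5), np.float64(0.92))
(0.69, [0.5478, 0.2022], np.float64(-2.3), np.float64(0.93))
(0.38, [0.5312, -0.3456], np.float64(-0.6), np.float64(0.8))
c1 above,grasp [[0.097, 0.009, 0.235, 6.6], [0.097, 0.009, 0.317, 6.6]]
c3 lift,part [[0.0, -0.0, -0.317, -0.0], [0.0, 0.15, -0.317, -0.0]]
c4 over slot [[0.0, 0.322, -0.0, 6.5]]
c5 down [[0.0, -0.0, 0.285, -0.0], [0.0, -0.0, 0.31, -0.0]]
c7 up,part [[0.0, -0.0, -0.31, -0.0], [-0.048, -0.144, -0.31, -0.0]]
c8 to next hover [[-0.102, -0.309, -0.0, -12.9]]
```

>>> {"name": "carry_out", "arguments": {"rows": [[[0.097,0.009,0.235,6.6],[0.097,0.009,0.235,6.6],[0.097,0.009,0.235,6.6],[0.097,0.009,0.235,6.6],[0.097,0.009,0.235,6.6],[0.097,0.009,0.235,6.6],[0.097,0.009,0.235,6.6],[0.097,0.009,0.27,6.6],[0.097,0.009,0.295,6.6],[0.097,0.009,0.31,6.6],[0.097,0.009,0.317,6.6],[0.097,0.009,0.317,6.6]]]}}

```text
clock: 24.42
position: [0.5471, 0.2012, 0.017]
tool_rot: [3.141, 0.001, -0.023]
force: [0.3, -0.1, -0.0]
grip_width: 0.0537
finger_force: 0.0
```

>>> {"name": "carry_out", "arguments": {"rows": [[[0,0,0,0],[0,0,0,0],[0,0,0,0],[0,0,0,0],[0,0,0,0]]], "grip": 0.02, "grip_force": 30}}

```text
clock: 24.83
position: [0.5483, 0.2023, 0.019]
tool_rot: [-3.141, -0.002, -0.022]
force: [-0.4, -1.6, 9.7]
grip_width: 0.0335
finger_force: 31.1
```

>>> {"name": "carry_out", "arguments": {"rows": [[[0,0,-0.02,0],[0,0,-0.317,0],[0,0,-0.317,0],[0,0,-0.317,0],[0,0,-0.317,0],[0,0,-0.317,0],[0,0,-0.317,0],[0,0,-0.317,0],[0,0,-0.317,0],[0,0.12,-0.317,0],[0,0.12,-0.317,0],[0,0.12,-0.317,0]]]}}

```text
clock: 25.83
position: [0.5441, 0.0802, 0.3354]
tool_rot: [3.141, -0.002, -0.022]
force: [1.4, -0.9, -0.9]
grip_width: 0.0337
finger_force: 30.3
```

>>> {"name": "carry_out", "arguments": {"rows": [[[0,0.352,0,6.5],[0,0.352,0,6.5],[0,0.352,0,6.5],[0,0.352,0,6.5],[0,0.352,0,6.5],[0,0.352,0,6.5],[0,0.352,0,6.5],[0,0.352,0,6.5],[0,0.352,0,6.5],[0,0.352,0,6.5],[0,0.352,0,6.5],[0,0.352,0,6.5]]]}}

```text
clock: 26.83
position: [0.5369, -0.2689, 0.3349]
tool_rot: [-3.141, -0.001, -0.135]
force: [0.3, -0.0, -0.4]
grip_width: 0.0331
finger_force: 30.3
```

>>> {"name": "carry_out", "arguments": {"rows": [[[0,0,0.27,0],[0,0,0.27,0],[0,0,0.27,0],[0,0,0.27,0],[0,0,0.27,0],[0,0,0.27,0],[0,0,0.27,0],[0,0,0.29,0],[0,0,0.305,0],[0,0,0.31,0],[0,0,0.31,0],[0,0,0.31,0]]]}}

```text
clock: 27.83
position: [0.5375, -0.2688, 0.025]
tool_rot: [-3.141, -0.001, -0.134]
force: [-0.2, -0.4, -0.6]
grip_width: 0.0337
finger_force: 30.6
```

>>> {"name": "carry_out", "arguments": {"rows": [[[0,0,0,0],[0,0,0,0],[0,0,0,0],[0,0,0,0]]], "grip": 0.054}}

```text
clock: 28.17
position: [0.5371, -0.2697, 0.0247]
tool_rot: [3.142, -0.001, -0.136]
force: [0.2, 0.8, -0.7]
grip_width: 0.054
finger_force: 0.0
```

>>> {"name": "carry_out", "arguments": {"rows": [[[0,0,-0.31,0],[0,0,-0.31,0],[0,0,-0.31,0],[0,0,-0.31,0],[0,0,-0.31,0],[0,0,-0.31,0],[0,0,-0.31,0],[0,0,-0.31,0],[-0.03,-0.12,-0.31,0],[-0.03,-0.12,-0.31,0],[-0.03,-0.12,-0.31,0],[-0.03,-0.12,-0.31,0]]]}}

```text
clock: 29.17
position: [0.5231, -0.139, 0.3351]
tool_rot: [-3.139, -0.001, -0.128]
force: [-0.3, 0.3, -0.1]
grip_width: 0.0539
finger_force: 0.0
```

>>> {"name": "carry_out", "arguments": {"rows": [[[-0.12,-0.333,0,-12.9],[-0.12,-0.333,0,-12.9],[-0.12,-0.333,0,-12.9],[-0.12,-0.333,0,-12.9],[-0.12,-0.333,0,-12.9],[-0.12,-0.333,0,-12.9],[-0.12,-0.333,0,-12.9],[-0.12,-0.333,0,-12.9],[-0.12,-0.333,0,-12.9],[-0.12,-0.333,0,-12.9],[-0.12,-0.333,0,-12.9],[-0.12,-0.333,0,-12.9]]]}}

```text
clock: 30.17
position: [0.4496, 0.1987, 0.3343]
tool_rot: [3.141, -0.0, 0.089]
force: [0.8, -0.1, -0.0]
grip_width: 0.0539
finger_force: 0.0
```

```bash
python3 look.py w6.png; python3 -c "
from plan import *
plan((.452,.193),4.5,'B',(.45,.20))"
```

```text
30.2167 [0.44979889 0.19834806 0.33433294] 0.08808953031858979
(0.94, [0.4519, 0.193], np.float64(4.9), np.float64(0.95))
(0.9, [0.4603, 0.1297], np.float64(-2.7), np.float64(0.94))
(0.75, [0.537, -0.2726], np.float64(-9.2), np.float64(0.96))
(0.6, [0.429, -0.3395], np.float64(-5.5), np.float64(0.96))
(0.6, [0.5277, -0.3516], np.float64(-12.3), np.float64(0.93))
c1 above,grasp [[0.002, 0.005, 0.234, 0.5], [0.002, 0.005, 0.316, 0.5]]
c3 lift,part [[0.0, 0.0, -0.317, -0.0], [-0.016, 0.149, -0.317, -0.0]]
c4 over slot [[-0.033, 0.298, -0.0, 12.2]]
c5 down [[0.0, -0.0, 0.285, -0.0], [0.0, -0.0, 0.31, -0.0]]
c7 up,part [[0.0, -0.0, -0.31, -0.0], [-0.017, -0.151, -0.31, -0.0]]
c8 to next hover [[-0.033, -0.302, -0.0, -12.9]]
```

View pics/w6.png

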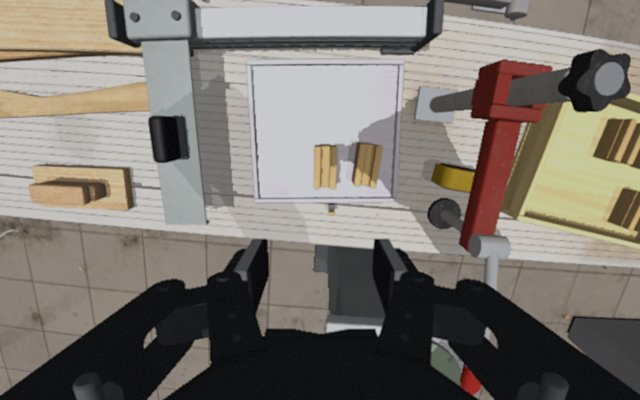

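>>> {"name": "carry_out", "arguments": {"rows": [[[0.002,0.005,0.234,0.5],[0.002,0.005,0.234,0.5],[0.002,0.005,0.234,0.5],[0.002,0.005,0.234,0.5],[0.002,0.005,0.234,0.5],[0.002,0.005,0.234,0.5],[0.002,0.005,0.27,0.5],[0.002,0.005,0.295,0.5],[0.002,0.005,0.31,0.5],[0.002,0.005,0.316,0.5],[0.002,0.005,0.316,0.5]]]}}

```text
clock: 31.18
position: [0.4516, 0.1938, 0.0174]
tool_rot: [3.141, 0.002, 0.08]
force: [-0.8, -0.1, 0.3]
grip_width: 0.054
finger_force: 0.0
```

>>> {"name": "carry_out", "arguments": {"rows": [[[0,0,0,0],[0,0,0,0],[0,0,0,0],[0,0,0,0],[0,0,0,0]]], "grip": 0.02, "grip_force": 30}}

```text
clock: 31.6
position: [0.4527, 0.1948, 0.0195]
tool_rot: [-3.141, -0.002, 0.08]
force: [-1.3, -2.2, 11.1]
grip_width: 0.0339
finger_force: 31.3
```

>>> {"name": "carry_out", "arguments": {"rows": [[[0,0,-0.02,0],[0,0,-0.317,0],[0,0,-0.317,0],[0,0,-0.317,0],[0,0,-0.317,0],[0,0,-0.317,0],[0,0,-0.317,0],[0,0,-0.317,0],[0,0,-0.317,0],[-0.012,0.12,-0.317,0],[-0.012,0.12,-0.317,0],[-0.012,0.12,-0.317,0]]]}}

```text
clock: 32.6
position: [0.449, 0.0722, 0.336]
tool_rot: [3.141, -0.001, 0.081]
force: [1.1, -1.1, -0.4]
grip_width: 0.0335
finger_force: 30.3
```

>>> {"name": "carry_out", "arguments": {"rows": [[[-0.037,0.327,0,12.2],[-0.037,0.327,0,12.2],[-0.037,0.327,0,12.2],[-0.037,0.327,0,12.2],[-0.037,0.327,0,12.2],[-0.037,0.327,0,12.2],[-0.037,0.327,0,12.2],[-0.037,0.327,0,12.2],[-0.037,0.327,0,12.2],[-0.037,0.327,0,12.2],[-0.037,0.327,0,12.2]]]}}

```text
clock: 33.52
position: [0.4391, -0.2543, 0.3356]
tool_rot: [-3.141, -0.0, -0.132]
force: [0.3, -0.2, 0.2]
grip_width: 0.0336
finger_force: 30.3
```

>>> {"name": "carry_out", "arguments": {"rows": [[[0,0,0.27,0],[0,0,0.27,0],[0,0,0.27,0],[0,0,0.27,0],[0,0,0.27,0],[0,0,0.27,0],[0,0,0.27,0],[0,0,0.29,0],[0,0,0.305,0],[0,0,0.31,0],[0,0,0.31,0],[0,0,0.31,0]]]}}

```text
clock: 34.52
position: [0.4397, -0.2543, 0.0261]
tool_rot: [-3.141, -0.001, -0.131]
force: [0.1, -0.1, 0.1]
grip_width: 0.0335
finger_force: 30.4
```

>>> {"name": "carry_out", "arguments": {"rows": [[[0,0,0,0],[0,0,0,0],[0,0,0,0],[0,0,0,0]]], "grip": 0.054}}

```text
clock: 34.85
position: [0.4395, -0.255, 0.0259]
tool_rot: [3.141, -0.001, -0.132]
force: [-0.2, -0.8, 0.0]
grip_width: 0.0541
finger_force: 0.0
```

>>> {"name": "carry_out", "arguments": {"rows": [[[0,0,-0.31,0],[0,0,-0.31,0],[0,0,-0.31,0],[0,0,-0.31,0],[0,0,-0.31,0],[0,0,-0.31,0],[0,0,-0.31,0],[0,0,-0.31,0],[-0.015,-0.12,-0.31,0],[-0.015,-0.12,-0.31,0],[-0.015,-0.12,-0.31,0],[-0.015,-0.12,-0.31,0]]]}}

```text
clock: 35.85
position: [0.4402, -0.1275, 0.336]
tool_rot: [-3.14, -0.001, -0.125]
force: [0.5, 0.5, 0.4]
grip_width: 0.0538
finger_force: 0.0
```

>>> {"name": "carry_out", "arguments": {"rows": [[[-0.035,-0.333,0,-12.9],[-0.035,-0.333,0,-12.9],[-0.035,-0.333,0,-12.9],[-0.035,-0.333,0,-12.9],[-0.035,-0.333,0,-12.9],[-0.035,-0.333,0,-12.9],[-0.035,-0.333,0,-12.9],[-0.035,-0.333,0,-12.9],[-0.035,-0.333,0,-12.9],[-0.035,-0.333,0,-12.9]]]}}

```text
clock: 36.68
position: [0.4486, 0.203, 0.3352]
tool_rot: [-3.141, 0.001, 0.097]
force: [-0.1, -2.4, -0.4]
grip_width: 0.054
finger_force: 0.0
```

```bash
python3 look.py w7.png; python3 -c "
from plan import *
plan((.460,.1297),-2.3,'C',(.45,.20))"
```

```text
36.7333 [0.44899399 0.20118443 0.33518789] 0.0946026645511242
(0.98, [0.4601, 0.1294], np.float64(0.4), np.float64(0.94))
(0.95, [0.4392, -0.2564], np.float64(-5.5), np.float64(0.93))
(0.86, [0.5375, -0.2721], np.float64(-8.6), np.float64(0.97))
(0.83, [0.4291, -0.3396], np.float64(-7.4), np.float64(0.97))
(0.45, [0.5296, -0.3493], np.float64(-2.6), np.float64(0.8))
c1 above,grasp [[0.004, 0.071, 0.235, 7.6], [0.004, 0.071, 0.317, 7.6]]
c3 lift,part [[0.0, -0.0, -0.317, -0.0], [0.001, 0.15, -0.317, -0.0]]
c4 over slot [[0.001, 0.157, -0.0, 5.4]]
c5 down [[0.0, -0.0, 0.285, -0.0], [0.0, -0.0, 0.31, -0.0]]
c7 up,part [[0.0, -0.0, -0.31, -0.0], [-0.024, -0.183, -0.31, -0.0]]
c8 to next hover [[-0.025, -0.191, -0.0, -12.9]]
```

>>> {"name": "carry_out", "arguments": {"rows": [[[0.004,0.071,0.06,7],[0.004,0.071,0.12,7],[0.004,0.071,0.12,7],[0.004,0.071,0.14,7],[0.004,0.071,0.155,7],[0.004,0.071,0.17,7],[0.004,0.071,0.185,7],[0.004,0.071,0.2,7],[0.004,0.071,0.215,7],[0.004,0.071,0.225,7],[0.004,0.071,0.235,7],[0.004,0.071,0.235,7]]]}}

```text
clock: 37.78
position: [0.4594, 0.1296, 0.0991]
tool_rot: [3.141, 0.002, -0.03]
force: [-1.2, -0.9, 0.5]
grip_width: 0.0542
finger_force: 0.0
```

```bash
python3 - <<'E'
from h import *
snap('side','s8.png');a=cv2.imread('pics/s8.png')[100:330,190:440]
cv2.imwrite('pics/c8.png',cv2.resize(a,None,fx=2.5,fy=2.5,interpolation=3))
E
```

```text
(no output)
```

View pics/c8.png

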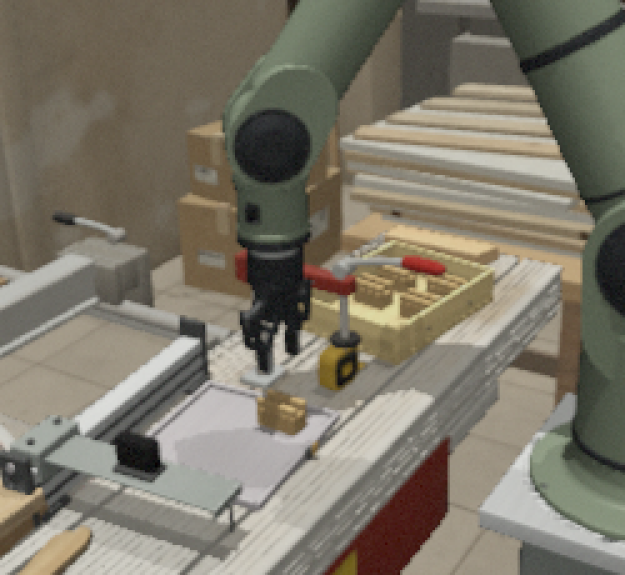

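>>> {"name": "carry_out", "arguments": {"rows": [[[0,0,0.012,0],[0,0,0.024,0],[0,0,0.036,0],[0,0,0.036,0]]]}}

```text
clock: 38.17
position: [0.4595, 0.1302, 0.0635]
tool_rot: [3.141, 0.001, -0.029]
force: [-0.2, 0.6, 0.0]
grip_width: 0.054
finger_force: 0.0
```

>>> {"name": "carry_out", "arguments": {"rows": [[[0,0,0.012,0],[0,0,0.024,0],[0,0,0.036,0],[0,0,0.045,0],[0,0,0.045,0]]]}}

```text
clock: 38.58
position: [0.4596, 0.1304, 0.0188]
tool_rot: [3.141, 0.001, -0.029]
force: [-0.4, -0.6, 0.2]
grip_width: 0.0541
finger_force: 0.0
```

>>> {"name": "carry_out", "arguments": {"rows": [[[0,0,0,0],[0,0,0,0],[0,0,0,0],[0,0,0,0],[0,0,0,0]]], "grip": 0.02, "grip_force": 30}}

```text
clock: 39.0
position: [0.4603, 0.1306, 0.0201]
tool_rot: [-3.141, -0.001, -0.029]
force: [-1.4, -0.3, 9.2]
grip_width: 0.0333
finger_force: 30.8
```

>>> {"name": "carry_out", "arguments": {"rows": [[[0,0,-0.02,0],[0,0,-0.317,0],[0,0,-0.317,0],[0,0,-0.317,0],[0,0,-0.317,0],[0,0,-0.317,0],[0,0,-0.317,0],[0,0,-0.317,0],[0,0,-0.317,0],[0,0,-0.317,0]]]}}

```text
clock: 39.83
position: [0.4606, 0.1307, 0.3394]
tool_rot: [-3.14, -0.005, -0.029]
force: [0.6, -0.7, -0.9]
grip_width: 0.0334
finger_force: 30.2
```

```bash
python3 - <<'E'
from plan import *
s=bot.observe();p=[*s['position'],s['tool_rot'][2]];print(p,s['grip_width'],s['force']);g=S['C'];Y=np.radians(-7.7)
print(sh(p,[*g,.335,Y]))
E
```

```text
[np.float64(0.46056745289101225), np.float64(0.13074860098450738), np.float64(0.33937276887237394), np.float64(-0.029437698057774853)] 0.03342194429679243 [ 0.64076989 -0.66114846 -0.8699837 ]
[-0.002, 0.308, 0.004, 6.0]
```

>>> {"name": "carry_out", "arguments": {"rows": [[[-0.002,0.308,0.002,6],[-0.002,0.308,0.002,6],[-0.002,0.308,0.002,6],[-0.002,0.308,0.002,6],[-0.002,0.308,0.002,6],[-0.002,0.308,0.002,6],[-0.002,0.308,0.002,6],[-0.002,0.308,0.002,6],[-0.002,0.308,0.002,6],[-0.002,0.308,0.002,6]]]}}

```text
clock: 40.67
position: [0.4482, -0.1778, 0.3333]
tool_rot: [-3.141, 0.002, -0.136]
force: [1.1, -0.0, -0.5]
grip_width: 0.0335
finger_force: 30.3
```

>>> {"name": "carry_out", "arguments": {"rows": [[[0,0,0.27,0],[0,0,0.27,0],[0,0,0.27,0],[0,0,0.27,0],[0,0,0.27,0],[0,0,0.27,0],[0,0,0.27,0],[0,0,0.29,0],[0,0,0.305,0],[0,0,0.31,0],[0,0,0.31,0],[0,0,0.31,0]]]}}

```text
clock: 41.67
position: [0.4487, -0.176, 0.0241]
tool_rot: [-3.141, 0.001, -0.132]
force: [-0.8, -0.0, -0.3]
grip_width: 0.0335
finger_force: 32.2
```

>>> {"name": "carry_out", "arguments": {"rows": [[[0,0,0,0],[0,0,0,0],[0,0,0,0],[0,0,0,0]]], "grip": 0.054}}

```text
clock: 42.0
position: [0.449, -0.1772, 0.0245]
tool_rot: [-3.142, -0.0, -0.134]
force: [0.7, -0.5, 0.6]
grip_width: 0.0541
finger_force: 0.0
```

>>> {"name": "carry_out", "arguments": {"rows": [[[0,0,-0.31,0],[0,0,-0.31,0],[0,0,-0.31,0],[0,0,-0.31,0],[0,0,-0.31,0],[0,0,-0.31,0],[0,0,-0.31,0],[0,0,-0.31,0]]]}}

```text
clock: 42.67
position: [0.4497, -0.1775, 0.3396]
tool_rot: [3.141, -0.006, -0.134]
force: [0.4, -0.4, -0.5]
grip_width: 0.0538
finger_force: 0.0
```

>>> {"name": "carry_out", "arguments": {"rows": [[[-0.049,-0.374,0,-12.9],[-0.049,-0.374,0,-12.9],[-0.049,-0.374,0,-12.9],[-0.049,-0.374,0,-12.9],[-0.049,-0.374,0,-12.9],[-0.049,-0.374,0,-12.9],[-0.049,-0.374,0,-12.9],[-0.049,-0.374,0,-12.9],[-0.049,-0.374,0,-12.9],[-0.049,-0.374,0,-12.9],[-0.049,-0.374,0,-12.9]]]}}

```text
clock: 43.58
position: [0.4495, 0.2022, 0.3341]
tool_rot: [-3.141, 0.001, 0.096]
force: [0.3, -0.8, -1.4]
grip_width: 0.0538
finger_force: 0.0
```

```bash
python3 look.py w9.png; python3 - <<'E'
from fit import *
p=snap('wrist')
th=np.radians(5.05);R=np.array([[np.cos(th),-np.sin(th)],[np.sin(th),np.cos(th)]]);t=np.array([.499,.207])
for l,z in [('index_mark',.028),('carriage_grip',.112),('carriage_pointer',.034)]:
  for d in bot.spot_point(p,l): print(l,'u',R.T@(at_z(p,d['position'],z)[:2]-t),d)
q=snap('scene')
for d in bot.regions_of(q,'part_1'): print('scene',d['position'],d['conf'],at_z(q,d['position'],.03))
im=p['pixels'][185:230,290:380,::-1];cv2.imwrite('pics/clip.png',cv2.resize(im,None,fx=8,fy=8,interpolation=cv2.INTER_NEAREST))
E
```

```text
43.6333 [0.44987628 0.20039928 0.33412122] 0.0930538915525756
(0.93, [0.4285, -0.3408], np.float64(-7.6), np.float64(0.97))
(0.92, [0.4389, -0.2558], np.float64(-7.1), np.float64(0.96))
(0.72, [0.5373, -0.2717], np.float64(-8.9), np.float64(0.98))
(0.61, [0.4478, -0.1796], np.float64(-9.5), np.float64(0.91))
index_mark u [-0.12435101 -0.02163769] {'position': [332.1, 214.0], 'conf': 0.47}
carriage_grip u [-0.00026129  0.19662945] {'position': [159.8, 137.8], 'conf': 0.85}
carriage_pointer u [0.00239985 0.00773205] {'position': [313.6, 133.2], 'conf': 0.7}
carriage_pointer u [-0.06255524 -0.20928859] {'position': [454.0, 177.4], 'conf': 0.56}
scene [434.4, 193.8] 0.62 [ 0.46739293 -0.51271526  0.03      ]
```

View pics/clip.png

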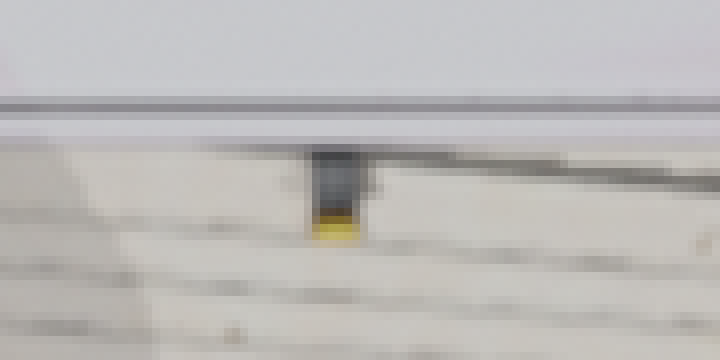

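>>> {"name": "carry_out", "arguments": {"rows": [[[0.062,-0.192,0.1,0.3],[0.062,-0.192,0.1,0.3],[0.062,-0.192,0.1,0.3],[0.062,-0.192,0.1,0.3],[0.062,-0.192,0.1,0.3],[0.062,-0.192,0.1,0.3],[0.062,-0.192,0.14,0.3],[0.062,-0.192,0.18,0.3],[0.062,-0.192,0.21,0.3],[0.062,-0.192,0.225,0.3],[0.062,-0.192,0.234,0.3],[0.062,-0.192,0.234,0.3]]]}}

```text
clock: 44.98
position: [0.494, 0.3961, 0.0987]
tool_rot: [3.14, 0.002, 0.086]
force: [-1.0, 0.2, 0.5]
grip_width: 0.0538
finger_force: 0.0
```

>>> {"name": "carry_out", "arguments": {"rows": [[[0,0,0,0],[0,0,0,0],[0,0,0,0],[0,0,0,0],[0,0,0,0],[0,0,0,0]]], "grip": 0.0, "grip_force": 30}}

```text
clock: 45.48
position: [0.4951, 0.3971, 0.1019]
tool_rot: [-3.14, -0.002, 0.086]
force: [-0.6, -0.4, 5.8]
grip_width: 0.0198
finger_force: 29.5
```

>>> {"name": "carry_out", "arguments": {"rows": [[[0,0.015,0,0],[0,0.035,0,0],[0,0.06,0,0],[0,0.085,0,0],[0,0.11,0,0],[0,0.135,0,0],[0,0.155,0,0],[0,0.175,0,0],[0,0.185,0,0],[0,0.19,0,0],[0,0.19,0,0],[0,0.19,0,0]]]}}

```text
clock: 46.48
position: [0.513, 0.207, 0.1019]
tool_rot: [-3.141, -0.004, 0.085]
force: [8.7, -1.7, 1.3]
grip_width: 0.0196
finger_force: 35.2
```

```bash
python3 - <<'E'
from h import *
s=bot.observe();print(s['position'],s['tool_rot'])
p=snap('wrist');q=snap('side')
th=np.radians(5.05);R=np.array([[np.cos(th),-np.sin(th)],[np.sin(th),np.cos(th)]]);t=np.array([.499,.207])
print('TCP u',R.T@(s['position'][:2]-t))
for n,c in(('w',p),('side',q)):
  for l,z in [('index_mark',.028),('carriage_pointer',.034)]:
    for d in bot.spot_point(c,l): print(n,l,'u',R.T@(at_z(c,d['position'],z)[:2]-t),d)
E
```

```text
[0.51298086 0.20704686 0.10188541] [-3.14081257 -0.00445931  0.0848951 ]
TCP u [ 0.01393071 -0.00118399]
side index_mark u [-0.1051028 -0.3361796] {'position': [347.3, 234.1], 'conf': 0.75}
side index_mark u [-0.12788548 -0.01379255] {'position': [315.2, 277.5], 'conf': 0.49}
side carriage_pointer u [-0.12359819  0.00874647] {'position': [310.8, 279.2], 'conf': 0.75}
```

>>> {"name": "carry_out", "arguments": {"rows": [[[0,0.008,0,0],[0,0.015,0,0],[0,0.02,0,0],[0,0.02,0,0],[0,0.02,0,0],[0,0.02,0,0]]]}}

```text
clock: 47.28
position: [0.5148, 0.1875, 0.1019]
tool_rot: [-3.141, -0.005, 0.085]
force: [10.3, -1.7, 1.2]
grip_width: 0.0198
finger_force: 35.0
```

>>> {"name": "carry_out", "arguments": {"rows": [[[0,0,0,0],[0,0,0,0],[0,0,0,0],[0,0,0,0],[0,0,0,0]]], "grip": 0.054}}

```text
clock: 47.7
position: [0.5124, 0.1876, 0.1004]
tool_rot: [-3.142, -0.0, 0.086]
force: [-0.2, -0.4, 0.0]
grip_width: 0.054
finger_force: 0.0
```

>>> {"name": "carry_out", "arguments": {"rows": [[[0,0,-0.04,0],[0,0,-0.08,0],[-0.09,0,-0.235,0],[-0.09,0,-0.235,0],[-0.09,0,-0.235,0],[-0.09,0,-0.235,0],[-0.09,0,-0.235,0],[-0.09,0,-0.235,0],[-0.09,0,-0.235,0],[-0.09,0,-0.235,0]]]}}

```text
clock: 48.53
position: [0.423, 0.1795, 0.3342]
tool_rot: [3.141, 0.001, 0.086]
force: [0.4, 0.4, -0.2]
grip_width: 0.054
finger_force: 0.0
```

```bash
python3 - <<'E'
from h import *
s=bot.observe();print(s['position'],s['tool_rot'])
p=snap('wrist','w10.png');q=snap('side');e=snap('scene')
th=np.radians(5.05);R=np.array([[np.cos(th),-np.sin(th)],[np.sin(th),np.cos(th)]]);t=np.array([.499,.207])
for n,c in(('w',p),('side',q),('scene',e)):
  for l,z in [('index_mark',.028),('carriage_pointer',.034),('carriage_grip',.112)]:
    for d in bot.spot_point(c,l): print(n,l,'u',(R.T@(at_z(c,d['position'],z)[:2]-t)).round(4),np.round(d['position'],1),round(d['conf'],2))
a=[]
for c in(q,e):
  u,v=proj(c,[.379,.175,.03]).astype(int);print(u,v)
  a.append(cv2.resize(c['pixels'][v-25:v+20,u-22:u+22,::-1],(396,405),interpolation=cv2.INTER_CUBIC))
cv2.imwrite('pics/ptr.png',np.hstack(a))
E
```

```text
[0.42295577 0.1795151  0.33421764] [3.14114765e+00 1.26723543e-03 8.59012660e-02]
w carriage_grip u [ 0.0014 -0.0171] [318.  111.5] 0.83
side index_mark u [-0.0747 -0.2155] [327.1 246.4] 0.58
side index_mark u [-0.1233 -0.0207] [314.9 276.1] 0.46
side index_mark u [-0.104   0.4154] [227.5 364.4] 0.21
side carriage_pointer u [-0.1292 -0.0122] [315.3 276.3] 0.77
side carriage_grip u [-0.0108 -0.0186] [283.8 247.2] 0.75
side carriage_grip u [-0.1859 -0.2505] [358.8 227.9] 0.69
scene carriage_pointer u [-0.137  -0.0124] [302.9 257.4] 0.57
scene carriage_pointer u [-0.0341 -0.4377] [377.3 205.7] 0.25
scene carriage_grip u [ 0.0029 -0.0174] [286.4 220.6] 0.59
314 275
303 254
```

View pics/ptr.png

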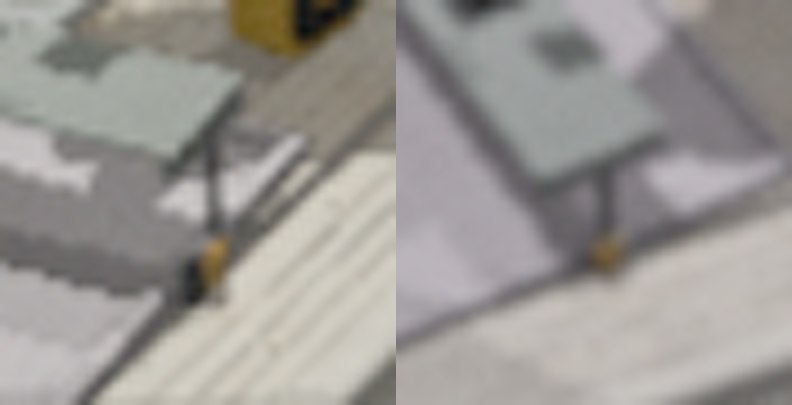

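View pics/w10.png

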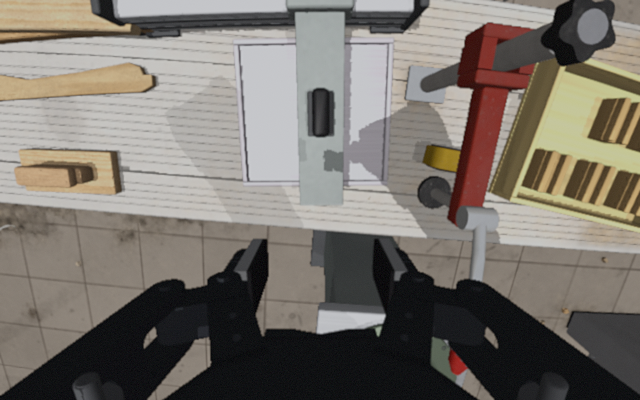

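```bash
python3 - <<'E'
from h import *
th=np.radians(5.05);R=np.array([[np.cos(th),-np.sin(th)],[np.sin(th),np.cos(th)]]);t=np.array([.499,.207])
W=lambda x,y,z:np.r_[R@np.array([x,y])+t,z]
p=snap('wrist');q=snap('side');e=snap('scene')
for c in(q,e):
  for n,P in dict(ptr=(-.12,-.021,.034),ptr_y5=(-.12,-.016,.034),brass_x118=(-.118,-.021,.024),brass_x110=(-.112,-.021,.024)).items(): print(n,proj(c,W(*P)).round(1))
for uv in[(297,205),(342,205)]: print('hood front',R.T@(at_z(p,uv,.084)[:2]-t),R.T@(at_z(p,uv,.07)[:2]-t))
w=bot.grab_frame('wrist')
pp=w
print('tray',[(R.T@(at_z(p,uv,.012)[:2]-t)).round(4) for uv in[(236,43),(393,42),(388,182),(244,185)]])
E
```

```text
ptr [314.  274.3]
ptr_y5 [313.3 275.1]
brass_x118 [313.6 276.7]
brass_x110 [312.  276.3]
ptr [302.7 253.8]
ptr_y5 [301.6 254.2]
brass_x118 [302.6 255.2]
brass_x110 [301.8 254.2]
hood front [-0.12282853  0.01331828] [-0.12675416  0.01449333]
hood front [-0.12287578 -0.04962549] [-0.12680308 -0.05068466]
tray [array([0.1028, 0.1038]), array([ 0.1036, -0.1255]), array([-0.1044, -0.1291]), array([-0.1091,  0.1051])]
```

```bash
python3 - <<'E'
from h import *
th=np.radians(5.05);R=np.array([[np.cos(th),-np.sin(th)],[np.sin(th),np.cos(th)]]);t=np.array([.499,.207])
p=snap('wrist');im=p['pixels'].astype(float)
sat=im[:,:,1]-im[:,:,0]  # greenish hood
for r in (150,165,190,197,201):
  g=sat[r-2:r+3].mean(0);print(r,np.round(g[290:350:3],0).astype(int))
  on=[c for c in range(285,355) if g[c]>5]
  if on:
    a,b=on[0]-.5,on[-1]+.5;print(a,b,[(R.T@(at_z(p,(x,r),.084)[:2]-t))[1].round(4) for x in(a,b,(a+b)/2)])
w=cv2.imread('pics/w9.png')[:,:,::-1].astype(float);lum=w[205:211].mean((0,2));print(np.round(lum[322:344]).astype(int))
E
```

```text
150 [ 1  1  1  4  6  6  7  6  6  5  6  6  6  5  6  6  6  6 -3 -4]
299.5 342.5 [np.float64(0.0084), np.float64(-0.049), np.float64(-0.0203)]
165 [ 2  1  1  4  6  6  6  6  6  6  6  6  5  5  5  5  5  5 -3 -4]
299.5 341.5 [np.float64(0.0087), np.float64(-0.048), np.float64(-0.0196)]
190 [-4 -4 -5 -2  6  6  6  6  6  6  6  6  6  6  6  7  5  7 -4 -3]
300.5 341.5 [np.float64(0.008), np.float64(-0.0486), np.float64(-0.0203)]
197 [-3 -4 -4 -2  6  6  6  6  6  6  6  6  6  6  6  6  6  7 -2 -3]
300.5 341.5 [np.float64(0.0082), np.float64(-0.0487), np.float64(-0.0203)]
201 [-3 -3 -4 -3  6  6  6  6  6  5  6  5  5  6  5  5  6  6 -2 -3]
300.5 341.5 [np.float64(0.0083), np.float64(-0.0488), np.float64(-0.0203)]
[194 194 194 194 192 187 183 178 159 116  99  98  97  98 108 129 152 167
 182 189 189 187]
```

```bash
python3 - <<'E'
from fit import *
q=snap('side')
for d in bot.regions_of(q,'part_1'): print(np.round(d['position'],0),round(d['conf'],2),at_z(q,d['position'],.03).round(3))
u,v=proj(q,[.488,-.263,.03]).astype(int)
cv2.imwrite('pics/tote.png',cv2.resize(q['pixels'][v-40:v+40,u-60:u+60,::-1],None,fx=5,fy=5,interpolation=3))
E
```

```text
[357. 221.] 0.57 [ 0.44  -0.254  0.03 ]
[341. 214.] 0.55 [ 0.533 -0.286  0.03 ]
[368. 212.] 0.46 [ 0.436 -0.355  0.03 ]
```

View pics/tote.png

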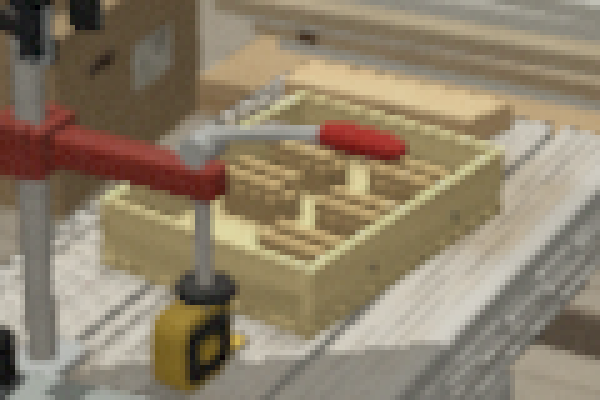

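The side view shows all five blocks in the tote: three in the front row, two behind. The tray is empty and the pointer is over the clip.

```bash
python3 -c "
from workcell import bot
print(bot.job_done())"
```

```text
the job is handed in; nothing more can be done
None
```

The job is handed in at about 49 s: the carriage went fully home, all five blocks lie in the tote, and the pointer stands over the index clip, about 1 mm off by camera measurement; no verdict came back.

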